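Seat the glass jar in the drawer well and twist off its bamboo lid

TASK

The bamboo lid of the square glass jar is on tight and the loose jar would just turn with it: first stand the jar, lid still on, all the way down in the square black-walled well of the open drawer, which keeps it from turning. Then unscrew the lid (anticlockwise from above), stop turning as soon as its thread comes free, and lift it straight off; finish while still holding the lid level and still, about 2 cm above the open jar mouth, with the jar left upright in the well. Do not tip the jar over on the way, and leave the tin, the stapler and the tray of blocks where they are.

Things in the scene. Friction and masses are not known exactly. Their poses are not given: they have to be found in the camera images.
- jar: Square clear-glass jar of coloured counters, 0.3 to 0.45 kg, loose on the mat (top 3 mm above table). Origin: centre of its underside, z up, x and y across its flats. Body 64 x 64 mm, 70 mm high, its foot tapering to 54 mm below 14 mm, then a round neck, 37 mm diameter, up to 96 mm; 102 mm with lid. To grip it: TCP about 64 mm above the underside, it then just clears the lid.
- lid: Round bamboo screw lid, 62 mm diameter, 24 mm high, 60 g. Origin: centre of its underside, z up. When on, its underside is 78 mm above the jar's underside, 8 mm above the square shoulder, whose corners stick out past the lid: keep fingertips above the shoulder. Turning it takes about 0.3 N m; it has 2 mm of lift play but comes off only after about 60 degrees anticlockwise relative to the jar.
- thread (a joint): Steel ring in the neck driven by the lid (0.05 rad slack): rad by which the lid has been unscrewed relative to the jar, 0 tight, growing anticlockwise from above. The thread is free at about 1.0; lift the lid between 1.1 and 1.6. Beyond 1.65 is turned too far; hard stop 1.85. Stays put once the lid is off.
- mouth (a point): Centre of the jar's mouth (top of the neck), fixed to the jar 96 mm above its underside; z up. With the lid on, the lid's underside is 18 mm below this point.
- well (a point): Floor centre of the drawer's square well, 17 mm above the table; x to the drawer's back, y along its width, z up. Black walls 70 mm apart, 28 mm high, then a flared lip to 38 mm above the floor, 44 mm from the centre at its outside. The jar fits square to the walls (any quarter turn), 3 mm to spare each side, and twists about 7 degrees before they hold it. Drawer: below 40 mm.
- drawer (a joint): How far the drawer slides out of its low cabinet, m (0 shut, 0.14 full); starts 0.10 to 0.13, moves only if pushed by over about 4 N. Cabinet face: this value minus 52 mm from the well's centre towards the well's +x; its top is 51 mm above the well floor, a book on it up to 63 mm. Beside the jar, spread the fingers along the well's y.
- tin: Bystander: round aluminium pencil tin with press-fit lid, 71 mm diameter, 86 mm high; origin at the centre of its underside.
- stapler: Bystander: chrome stapler, 135 x 36 mm and 50 mm high, long along its x; origin at the centre of its underside.
- blocks: Bystander: blue plastic tray of blue pattern blocks, 130 x 90 mm and 22 mm high, long along its x; origin at the centre of its underside.
Not all that is in view belongs to the job. Leave any blue or red look-alike of the lid alone. What is shaped like the jar but green is not meant.

How it is judged (in metres and radians):
On the way, in this order (a step that is already met when the one before it is completed fails the run):
1. the jar stands fully down in the drawer's well, upright, with its lid still tight (horizontal distance between jar and well below 0.007 m and z of jar in the frame of well below 0.004 m and angle between jar's own z axis and vertical below 0.08 rad and value of joint thread below 0.3 rad and z of lid in the frame of mouth below -0.013 m), for 0.2 s.
2. with the jar in the well, the lid is turned anticlockwise until its thread is free (value of joint thread above 0.93 rad and horizontal distance between jar and well below 0.007 m and z of jar in the frame of well below 0.006 m and z of lid in the frame of mouth below -0.008 m).
At the end, for the whole second after the job is handed in: The jar stands fully down (within 4 mm) and upright in the well; the fingers hold the lid (over 1 N, nothing else carrying it), at rest and level within 0.2 rad, its underside 4 to 50 mm above the jar's mouth and within 20 mm of its axis (horizontal distance between jar and well below 0.007 m and z of jar in the frame of well below 0.004 m and angle between jar's own z axis and vertical below 0.08 rad and z of lid in the frame of mouth between 0.004 and 0.05 m and horizontal distance between lid and mouth below 0.02 m and angle between lid's own z axis and vertical below 0.2 rad and linear speed of lid below 0.03 m/s and contact force between the fingers and lid above 1 N and contact force between each of lid, the fingers and jar below 0.1 N); the arm keeps its last pose, push and grip.
It fails at once if the lid is turned on well past the point where its thread comes free (value of joint thread above 1.65 rad).
It fails at once if the jar is tipped over (angle between jar's own z axis and vertical above 0.6 rad).
It fails at once if the tin is moved (distance of tin from where it was at the start of the episode above 0.02 m).
It fails at once if the stapler is moved (distance of stapler from where it was at the start of the episode above 0.02 m).
It fails at once if the tray of blocks is moved (distance of blocks from where it was at the start of the episode above 0.02 m).
It also fails if it takes over 59 s, if anything falls off the work surface, if the arm or the gripper's body presses on something with over 40 N, if the wrist force passes 120 N, or if a joint passes its speed limit or range.

ROBOT

A 6-joint arm with a two-finger parallel gripper is mounted at the origin on the work surface. World frame = base frame: x ahead of the robot, y to its left, z up, the work surface at z = 0. Lengths are in mm, angles in degrees, forces in N, time in s.
With the tool pointing down it reaches from about 250 to 725 mm from the base axis. Payload 4 kg.
Tool frame: the origin (TCP) lies between the finger pads, 19 mm behind the fingertips; this is the grasp point; z points along the fingers, y is the line along which they close (so a half turn about z gives the same grasp; the last joint's range is limited). The gripper opens to 85 mm and grips with 20 to 120 N. Pads are 22 mm wide; open, the fingers measure 114 mm over their backs; the gripper's body (76 mm by 85 mm) begins 54 mm behind the grasp point. The pads swing forward as they close: fully open they stand 13 mm farther back than shut.
Start: joints at [70.818, 13.785, 0.286, 76.501, 0, 90], TCP at [164.288, 472.238, 250.006] pointing down, gripper open.
Joint ranges: [-155.79, 155.79], [-60.16, 107.12], [-62.33, 73.08], [-114, 123.19], [-81.49, 82.49], [-180, 180]. Speed limits (degrees/s): [159.86, 159.86, 180, 180, 180, 180].

INTERFACE

Orientations are given as a 3x3 rotation matrix whose columns are the frame's x, y, z axes.
In Python, from workcell import arm gives the robot as it stands.
- The arm moves only by the shell command python3 -m jog 'ROWS' [OPENING]. ROWS is JSON, a list of rows, each a list of 2 entries, a list of its own where there are three numbers: the shift along the world's x, y, z in m, then the turn, a rotation vector about the world's x, y, z in degrees. A call has 1 to 20 rows; each row shifts and turns the commanded pose from where the row before left it; what a row does not reach is not made up. A row lasts 1/10 s, in which the tool goes at most 50 mm and 8.59 degrees, less where a joint would pass 70% of its speed; a pose out of reach is approached as far as the arm can. A call is refused whole if a number of a shift passes 0.05 or a number of a turn 8.59, either way. A call with a gripper value outside its range is refused whole. OPENING is the finger opening in m, from 0 to 0.0854, set as the call begins (- or left out, the last holds). The fingers move at their own pace and stop on an object; the grip force is fixed at half the most. Time passes only in rows, so rows that do not move let the fingers close. It gives the time, the measured TCP pose, the force, the opening and the grip force at its end, in the units of the state.
- arm.state(): the state, without advancing time (a new reading comes with each control period).
- arm.get_image(name): name is "scene" or "top"; returns (picture, depth): 480x640x3 uint8, red, green, blue; 480x640 float32, mm along the optical axis (not along the pixel's ray), 0 where there is no reading.
- arm.camera_params(name): a dict with "fx", "fy", "cx", "cy" (pixels), "R" (3x3) and "t" (3): a world point X has camera coordinates R X + t. Camera axes: x right, y down, z forward; pixel columns grow to the right and rows downward; lengths in mm; the calibration is good to about 2 mm. A picture is of the moment at which its call begins. camera_params takes no time and is no camera call.
- arm.job_done(): hands the job in; it is judged then, once.
Trained networks look in the newest picture that a camera, given by its name, has taken for a name from the list of things; names that differ only in an ending like _2 or _b are one class to them, and where a whole thing is asked for, a point or a joint stands for the part that bears it (a point fixed in the world has none). Each returns a list of dicts, best first, with "conf" (0 to 1); they miss things now and then, are a little off and sometimes report something else, mostly with a low value. They report only what shows in the picture. A call takes as long as a camera call. They do not tell look-alikes from the thing itself.
- arm.regions_of(query, camera): "mask" (480x640 bool, what is visible of it) and "extent" ([centre column, centre row, width, height] in pixels, round what is visible of it).
The state is a dict: "t": time; "qpos": joint angles; "joint_vel": joint speeds; "tau": joint torques, N m; "tcp_pos": TCP position; "eef_rot": TCP orientation; "ft_force": force on the tool from outside, world axes, zero at the start; "wrist_torque": the same for the moment, N m; "grip_width": finger opening in mm; "finger_force": force on a finger pad.
Only numpy, scipy, OpenCV 4.12 (cv2) and the standard library are available. Lean on these libraries where they do the work, as an engineer would, in place of code of your own. Each camera call takes 0.05 s, during which the arm holds its last target. There are 200 camera calls.

## Working session

There is one attempt and no reset: what is moved stays moved. The work goes in short steps, Python scripts to look and compute and a shell command to move; the robot and the scene stay as the last step left them, time stands still between calls to the robot, and variables do not carry over. Pictures are saved under pics/ and viewed, at most 10 in all, crops included, and the job is handed in when it is done.

```bash
mkdir -p pics; ls; cat > h.py <<'E'
import numpy as np, cv2
from workcell import arm
def snap(n):
    im,d=arm.get_image(n); np.savez('/tmp/'+n,im=im,d=d); return im,d
def world(n,u,v,z):
    p=arm.camera_params(n); x=np.stack([(u-p['cx'])/p['fx']*z,(v-p['cy'])/p['fy']*z,z],-1)
    return (x-np.array(p['t']))@np.array(p['R'])
def cloud(n,d):
    v,u=np.mgrid[:480,:640]; return world(n,u.astype(float),v.astype(float),d.astype(float))
E
python3 - <<'E'
from h import *
for n in('top','scene'):
    im,d=snap(n); cv2.imwrite(f'pics/{n}.png',im[...,::-1])
    p=arm.camera_params(n); print(n,p)
for q in('jar','lid','well','tin','stapler','blocks','drawer'):
  for n in('top','scene'):
    try:
      for r in arm.regions_of(q,n): print(q,n,round(r['conf'],2),np.round(r['extent']))
    except Exception as e: print(q,n,e)
E
```

```text
pics
top {'fx': 454.87957791243014, 'fy': 454.87957791243014, 'cx': 321.0012975719506, 'cy': 236.46654416225329, 'R': array([[-0.00381533, -0.99994261, -0.01001063],
       [-0.98371323,  0.00555201, -0.17965925],
       [ 0.17970452,  0.00916213, -0.98367797]]), 't': array([-95.54382367, 571.75304854, 875.8785119 ])}
scene {'fx': 497.9304753565631, 'fy': 497.9304753565631, 'cx': 316.06355160196574, 'cy': 228.34886559378887, 'R': array([[-0.43167362,  0.90200813,  0.00626203],
       [ 0.63802496,  0.31023195, -0.70475548],
       [-0.63763786, -0.30022902, -0.70942265]]), 't': array([ 301.25664193, -262.46589855, 1307.05046685])}
jar top 0.52 [347. 276.  40.  43.]
jar scene 0.69 [293. 222.  43.  42.]
jar scene 0.65 [235. 207.  39.  50.]
jar scene 0.26 [461. 243.  76.  43.]
lid top 0.76 [349. 274.  31.  35.]
lid top 0.69 [240. 231. 135.  78.]
lid top 0.67 [369. 330.  36.  35.]
lid top 0.66 [314. 331.  34.  35.]
lid scene 0.94 [294. 198.  32.  31.]
lid scene 0.82 [342. 206.  23.  28.]
lid scene 0.52 [300. 188.  25.  22.]
well top 0.63 [240. 231. 132.  77.]
well scene 0.77 [381. 289. 161. 101.]
tin top 0.7 [380. 201.  39.  44.]
tin scene 0.67 [221. 257.  44.  55.]
stapler top 0.81 [190. 323.  66.  20.]
stapler scene 0.94 [461. 244.  77.  45.]
blocks top 0.74 [488. 313.  49.  68.]
blocks scene 0.94 [199. 168.  64.  48.]
blocks scene 0.49 [462. 243.  75.  47.]
drawer top 0.97 [240. 232. 134.  78.]
drawer top 0.29 [380. 199.  37.  46.]
drawer scene 0.86 [382. 288. 163. 102.]
```

View pics/top.png

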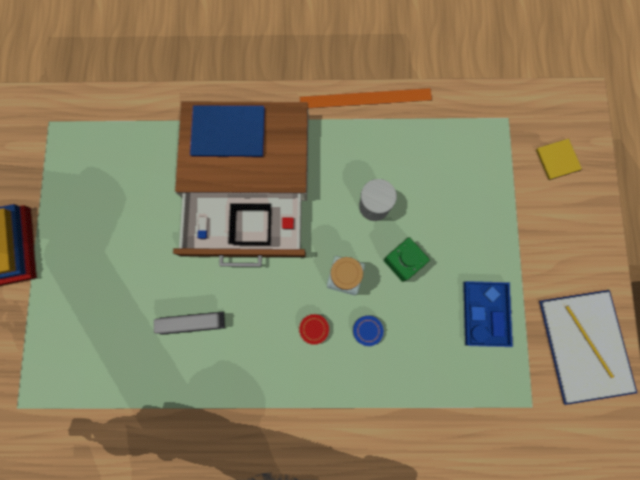

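View pics/scene.png

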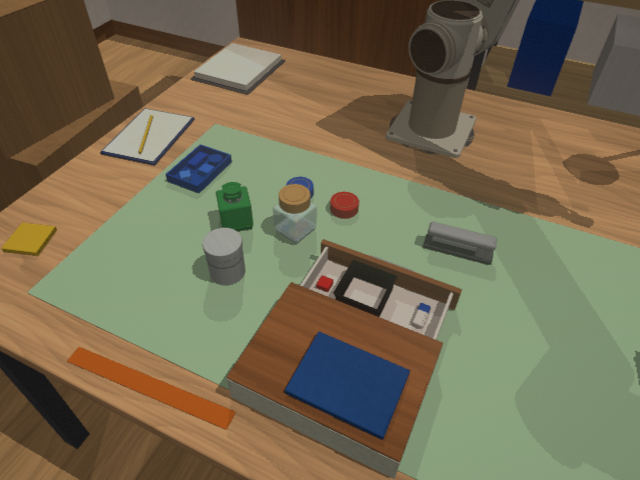

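Candidates for the jar in the top view are the clear jar with the bamboo lid (346,274), the green jar (408,260), the red lid (314,329) and the blue lid (368,330). I choose (346,274). The well is the black square at (250,224).

```bash
cat >> h.py <<'E'
def ortho(n,im,c,z,half,px=400):
    p=arm.camera_params(n); R=np.array(p['R']);t=np.array(p['t'])
    # image right=-y, down=-x
    g=np.linspace(-half,half,px); X=c[0]-g[:,None]+0*g[None];Y=c[1]-g[None]+0*g[:,None]
    q=np.stack([X,Y,0*X+z],-1)@R.T+t
    return cv2.remap(im,(q[...,0]/q[...,2]*p['fx']+p['cx']).astype('f4'),(q[...,1]/q[...,2]*p['fy']+p['cy']).astype('f4'),cv2.INTER_CUBIC)
E
python3 - <<'E'
from h import *
T=np.load('/tmp/top.npz');im,d=T['im'],T['d']; P=cloud('top',d)
hsv=cv2.cvtColor(im,cv2.COLOR_RGB2HSV)
# lid
s=P[255:295,325:370].reshape(-1,3); k=s[(s[:,2]>98)&(s[:,2]<112)]; print('lid',len(k),k.mean(0),(k.min(0)+k.max(0))/2,np.ptp(k,0))
s=P[235:300,325:370].reshape(-1,3); k=s[(s[:,2]>66)&(s[:,2]<80)]; print('shoulder',len(k),(k.min(0)+k.max(0))/2,np.ptp(k,0))
L=world('top',346.,273.,float(d[273,346])); W=world('top',250.,224.,float(d[224,250])); print(L,W)
for n in('tin','stapler'): pass
# well rim points
blk=(im.max(2)<60); blk[:195]=0;blk[250:]=0;blk[:,:222]=0;blk[:,280:]=0
w=P[blk]; print('blk',len(w),np.percentile(w[:,2],[5,50,95]))
k=w[w[:,2]>48]; print('rim',len(k),(k.min(0)+k.max(0))/2,np.ptp(k,0)); 
r=cv2.minAreaRect(k[:,:2].astype('f4'));print(r)
# drawer front / cabinet heights along x at well column
for v in range(90,262,6): print(v,np.round(P[v,235],0),end=' ')
a=ortho('top',im,L,73,60);b=ortho('top',im,W,55,60)
cv2.imwrite('pics/o.png',np.hstack([a,b])[...,::-1])
E
```

```text
lid 827 [ 491.73315319 -147.28570435  104.38614801] [ 491.58607818 -147.75088749  104.56180746] [60.93236795 60.81802977 10.05652034]
shoulder 218 [ 492.04726187 -147.55940082   70.93177888] [73.47022605 75.51910611  9.83960957]
[ 491.21676645 -145.78878897  103.3126142 ] [605.30322317  53.06738462  17.43261274]
blk 646 [31.57279129 49.37437936 54.80159853]
rim 382 [522.846983    -8.53665806 505.69541883] [236.33960345 196.40195134 915.30249015]
((514.634765625, 6.69915771484375), (297.4337158203125, 106.61827087402344), 26.1715145111084)
90 [923.  98.   0.] 96 [907.  97.   2.] 102 [861.  84.  64.] 108 [840.  80.  79.] 114 [827.  80.  79.] 120 [814.  79.  78.] 126 [801.  79.  76.] 132 [787.  78.  79.] 138 [772.  77.  83.] 144 [761.  78.  79.] 150 [748.  77.  78.] 156 [737.  78.  73.] 162 [726.  79.  68.] 168 [713.  79.  67.] 174 [700.  78.  66.] 180 [687.  78.  67.] 186 [674.  77.  67.] 192 [662.  77.  66.] 198 [663.  87.  17.] 204 [641.  80.  50.] 210 [631.  82.  36.] 216 [619.  82.  35.] 222 [606.  82.  34.] 228 [ 405. -107.  963.] 234 [582.  82.  28.] 240 [569.  82.  26.] 246 [558.  84.  17.] 252 [540.  76.  56.] 258 [535.  86.   2.]
```

View pics/o.png

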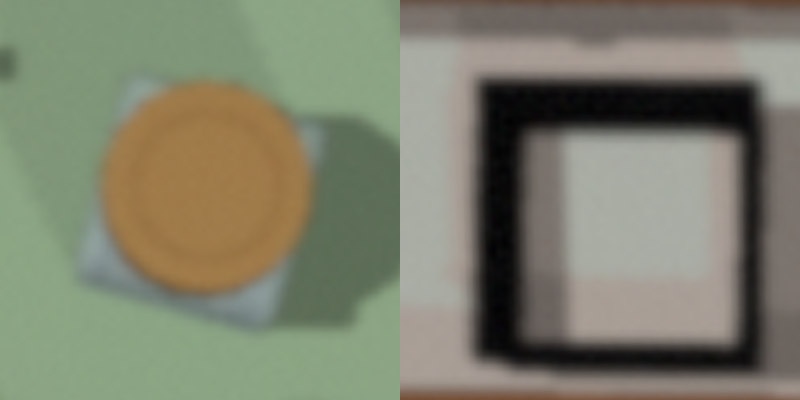

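The left panel confirms the clear jar with the bamboo lid, with its shoulder corners at (130,80), (320,125), (270,328) and (80,275). The right panel shows the black well, nearly square to the world axes, with its outer rim from (475,80) to (760,362).

```bash
cat > m.py <<'E'
from h import *
def wellfit(n,z,W=(600.,48.)):
    im=np.load(f'/tmp/{n}.npz')['im']; o=ortho(n,im,W,z,60,600).max(2); b=(o<70).astype('u8')
    b=cv2.morphologyEx(b,cv2.MORPH_OPEN,np.ones((9,9)))
    nn,l,s,_=cv2.connectedComponentsWithStats(b); b=l==1+s[1:,4].argmax()
    m=lambda i:60-i*120/599.
    out={}
    for name,A in(('row',b),('col',b.T)):
        I=[i for i in range(220,380) if A[i].any()]
        lo=[A[i].argmax()-.5 for i in I]; hi=[599-A[i][::-1].argmax()+.5 for i in I]
        # inner edges from the centre
        c=[(300-A[i][:300][::-1].argmax()-.5, 300+A[i][300:].argmax()-.5) for i in I]
        for e,v in(('lo',lo),('inlo',[q[0] for q in c]),('inhi',[q[1] for q in c]),('hi',hi)):
            v=np.array(v,float); k=np.polyfit(I,v,1); ax=1 if name=='row' else 0
            out[name+e]=(round(float(W[ax]+m(np.median(v))),1),round(float(np.degrees(np.arctan(k[0]))),1))
    return out
def jarfit(n,z,L):
    T=np.load(f'/tmp/{n}.npz')
    return ortho(n,T['im'],L,z,60,600)
E
python3 - <<'E'
from m import *
for n in('top','scene'):
    for z in(55,17): print(n,z,wellfit(n,z))
T=np.load('/tmp/top.npz');P=cloud('top',T['d'])
# cabinet front edge: top surface z>60
q=P[150:200,185:305].reshape(-1,3);
I=[];X=[]
for u in range(190,300):
    c=P[160:205,u]; k=c[(c[:,2]>55)&(c[:,2]<75)]
    if len(k): I.append(k[-1,1]);X.append(k[-1,0])
print('cab edge',np.median(X),np.degrees(np.arctan(np.polyfit(I,X,1)[0])))
# lid circle fit via colour in rectified z=105 for both cams
for n in('top','scene'):
    im=np.load(f'/tmp/{n}.npz')['im']; o=ortho(n,im,(491.6,-147.6),105,60,600); h=cv2.cvtColor(o,cv2.COLOR_RGB2HSV)
    m=((h[...,0]>8)&(h[...,0]<25)&(h[...,1]>100)).astype('u8'); (c,r)=cv2.minEnclosingCircle(cv2.findNonZero(m)); print(n,491.6+60-c[1]*.2003,-147.6+60-c[0]*.2003,r*.2)
# jar corners
im=T['im']; o=ortho('top',im,(491.6,-147.6),73,60,600); lab=cv2.cvtColor(o,cv2.COLOR_RGB2HSV)
m=((lab[...,0]<70)&(lab[...,0]>40)&(lab[...,1]>40)); m=(~m)
m=cv2.morphologyEx(m.astype('u8'),cv2.MORPH_OPEN,np.ones((11,11))); nn,l,s,_=cv2.connectedComponentsWithStats(m); m=l==l[300,300]
r=cv2.minAreaRect(cv2.findNonZero(m.astype('u8'))); print(r, 491.6+60-r[0][1]*.2003,-147.6+60-r[0][0]*.2003, np.array(r[1])*.2)
cv2.imwrite('pics/j.png',np.hstack([o[...,::-1],cv2.cvtColor(m.astype('u8')*255,cv2.COLOR_GRAY2BGR)])[::1,::1][:, :][::2,::2])
print(arm.state()['tcp_pos'],arm.state()['eef_rot'],arm.state()['t'])
E
```

```text
Traceback (most recent call last):
  File "m.py", line 4, in wellfit
    b=cv2.morphologyEx(b,cv2.MORPH_OPEN,np.ones((9,9)))
cv2.error: OpenCV(4.12.0) /io/opencv/modules/imgproc/src/morph.simd.hpp:756: error: (-213:The function/feature is not implemented) Unsupported data type (=4) in function 'getMorphologyRowFilter'
```

```bash
sed -i "s/np.ones((9,9))/np.ones((9,9),'u8')/" m.py
python3 - <<'E'
from m import *
for n in('top','scene'):
    for z in(55,17): print(n,z,wellfit(n,z))
T=np.load('/tmp/top.npz');P=cloud('top',T['d'])
I=[];X=[]
for u in range(190,300):
    c=P[160:205,u]; k=c[(c[:,2]>55)&(c[:,2]<75)]
    if len(k): I.append(k[-1,1]);X.append(k[-1,0])
print('cab edge',np.median(X),np.degrees(np.arctan(np.polyfit(I,X,1)[0])))
for n in('top','scene'):
    im=np.load(f'/tmp/{n}.npz')['im']; o=ortho(n,im,(491.6,-147.6),105,60,600); h=cv2.cvtColor(o,cv2.COLOR_RGB2HSV)
    m=((h[...,0]>8)&(h[...,0]<25)&(h[...,1]>100)).astype('u8'); (c,r)=cv2.minEnclosingCircle(cv2.findNonZero(m)); print(n,491.6+60-c[1]*.2003,-147.6+60-c[0]*.2003,r*.2)
im=T['im']; o=ortho('top',im,(491.6,-147.6),73,60,600); g=o.astype(int)
m=(g[...,2]>g[...,1]-8)|(g[...,0]>g[...,1])
m=cv2.morphologyEx(m.astype('u8'),cv2.MORPH_OPEN,np.ones((11,11),'u8')); nn,l,s,_=cv2.connectedComponentsWithStats(m); m=(l==l[300,300]).astype('u8')
r=cv2.minAreaRect(cv2.findNonZero(m)); print(r, 491.6+60-r[0][1]*.2003,-147.6+60-r[0][0]*.2003, np.array(r[1])*.2)
cv2.imwrite('pics/j.png',np.hstack([o[...,::-1],cv2.cvtColor(m*255,cv2.COLOR_GRAY2BGR)])[::2,::2])
print(arm.state()['tcp_pos'],arm.state()['eef_rot'],arm.state()['t'])
E
```

```text
Traceback (most recent call last):
  File "m.py", line 4, in wellfit
    b=cv2.morphologyEx(b,cv2.MORPH_OPEN,np.ones((9,9),'u8'))
cv2.error: OpenCV(4.12.0) /io/opencv/modules/imgproc/src/morph.simd.hpp:756: error: (-213:The function/feature is not implemented) Unsupported data type (=4) in function 'getMorphologyRowFilter'
```

```bash
sed -i "s/'u8'/np.uint8/g" m.py
cat > n.py <<'E'
from m import *
for n in('top','scene'):
    for z in(55,17): print(n,z,wellfit(n,z))
T=np.load('/tmp/top.npz');P=cloud('top',T['d'])
I=[];X=[]
for u in range(190,300):
    c=P[160:205,u]; k=c[(c[:,2]>55)&(c[:,2]<75)]
    if len(k): I.append(k[-1,1]);X.append(k[-1,0])
print('cab edge',np.median(X),np.degrees(np.arctan(np.polyfit(I,X,1)[0])))
for n in('top','scene'):
    im=np.load(f'/tmp/{n}.npz')['im']; o=ortho(n,im,(491.6,-147.6),105,60,600); h=cv2.cvtColor(o,cv2.COLOR_RGB2HSV)
    m=((h[...,0]>8)&(h[...,0]<25)&(h[...,1]>100)).astype(np.uint8); (c,r)=cv2.minEnclosingCircle(cv2.findNonZero(m)); print(n,491.6+60-c[1]*.2003,-147.6+60-c[0]*.2003,r*.2)
im=T['im']; o=ortho('top',im,(491.6,-147.6),73,60,600); g=o.astype(int)
m=(g[...,2]>g[...,1]-8)|(g[...,0]>g[...,1])
m=cv2.morphologyEx(m.astype(np.uint8),cv2.MORPH_OPEN,np.ones((11,11),np.uint8)); nn,l,s,_=cv2.connectedComponentsWithStats(m); m=(l==l[300,300]).astype(np.uint8)
r=cv2.minAreaRect(cv2.findNonZero(m)); print(r, 491.6+60-r[0][1]*.2003,-147.6+60-r[0][0]*.2003, np.array(r[1])*.2)
cv2.imwrite('pics/j.png',np.hstack([o[...,::-1],cv2.cvtColor(m*255,cv2.COLOR_GRAY2BGR)])[::2,::2])
s=arm.state();print(s['tcp_pos'],s['eef_rot'],s['t'])
E
python3 n.py
```

```text
top 55 {'rowlo': (89.5, -0.1), 'rowinlo': (76.3, -0.8), 'rowinhi': (9.7, -0.1), 'rowhi': (4.3, -1.4), 'collo': (640.9, 0.9), 'colinlo': (627.0, 0.2), 'colinhi': (561.1, 1.0), 'colhi': (553.9, 0.3)}
top 17 {'rowlo': (97.7, 0.2), 'rowinlo': (84.1, 0.9), 'rowinhi': (14.7, -0.5), 'rowhi': (9.3, -1.4), 'collo': (650.7, 1.0), 'colinlo': (636.3, 0.3), 'colinhi': (567.7, 0.5), 'colhi': (560.1, 0.5)}
scene 55 {'rowlo': (93.7, 1.2), 'rowinlo': (85.3, 57.1), 'rowinhi': (23.0, -46.0), 'rowhi': (5.5, -1.3), 'collo': (654.3, 0.6), 'colinlo': (641.9, 1.3), 'colinhi': (594.2, 0.3), 'colhi': (549.3, 15.9)}
scene 17 {'rowlo': (87.7, -0.0), 'rowinlo': (78.9, -14.0), 'rowinhi': (12.5, 17.2), 'rowhi': (-5.5, -0.4), 'collo': (628.0, 0.8), 'colinlo': (615.0, 0.8), 'colinhi': (564.3, 0.3), 'colhi': (539.9, -0.0)}
cab edge 661.9727542911646 1.1815013486077173
top 491.4658970794678 -146.36875229797363 30.350250244140625
scene 503.62815 -140.0786 41.35567321777344
((299.26416015625, 293.0754699707031), (327.46759033203125, 345.324462890625), 15.945395469665527) 492.89698336486816 -147.54261127929686 [65.49351807 69.06489258]
[164.28672499 472.2251104  250.01367678] [[-9.44473370e-01  3.28587968e-01 -2.25397070e-05]
 [ 3.28587968e-01  9.44473370e-01  6.38044061e-06]
 [ 2.33846890e-05 -1.38012027e-06 -1.00000000e+00]] 0.8
```

View pics/j.png

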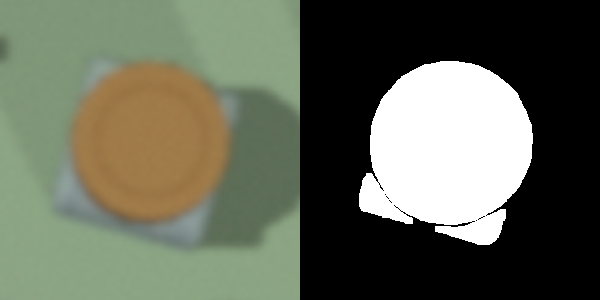

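The crop shows the bamboo-lidded clear jar. Its visible shoulder corners give a yaw of about -14.5°. Estimates: jar at (491.5,-146.5), well at about (598.5,47.3) with yaw -1°. Moving above the jar now.

```bash
python3 -m jog '[[[0.01,-0.02,0],[0,0,0]],[[0.019,-0.036,0],[0,0,2.4]],[[0.019,-0.036,0],[0,0,2.3]],[[0.02,-0.038,0],[0,0,0]],[[0.02,-0.038,0],[0,0,0]],[[0.02,-0.038,0],[0,0,0]],[[0.02,-0.038,0],[0,0,0]],[[0.02,-0.038,0],[0,0,0]],[[0.02,-0.038,0],[0,0,0]],[[0.02,-0.038,0],[0,0,0]],[[0.02,-0.038,0],[0,0,0]],[[0.02,-0.038,0],[0,0,0]],[[0.02,-0.038,0],[0,0,0]],[[0.02,-0.038,0],[0,0,0]],[[0.02,-0.038,0],[0,0,0]],[[0.02,-0.036,0],[0,0,0]],[[0.019,-0.034,0],[0,0,0]],[[0,0,0],[0,0,0]],[[0,0,0],[0,0,0]]]' 0.0854; python3 -c "
from workcell import arm;s=arm.state();print(s['qpos'],s['eef_rot'])"
```

```text
t: 2.7
tcp_pos: [491.1, -146.3, 249.4]
eef_rot: [[-0.968, 0.252, -0.001], [0.252, 0.968, 0.001], [0.001, 0.0, -1.0]]
ft_force: [-0.6, 0.6, 0.3]
grip_width: 85.5
finger_force: 0.0
[-1.65996072e+01  1.52717697e+01  2.16967513e+00  7.69780637e+01
  2.09825912e-02 -2.01612307e+00] [[-9.67780870e-01  2.51790905e-01 -1.23609938e-03]
 [ 2.51790128e-01  9.67781570e-01  7.50629211e-04]
 [ 1.38527581e-03  4.15206969e-04 -9.99998954e-01]]
```

```bash
python3 -m jog '[[[0,0,-0.015],[0,0,0]],[[0,0,-0.025],[0,0,0]],[[0,0,-0.025],[0,0,0]],[[0,0,-0.025],[0,0,0]],[[0,0,-0.025],[0,0,0]],[[0,0,-0.02],[0,0,0]],[[0,0,-0.015],[0,0,0]],[[0,0,-0.015],[0,0,0]],[[0,0,-0.01],[0,0,0]],[[0,0,-0.007],[0,0,0]],[[0,0,0],[0,0,0]],[[0,0,0],[0,0,0]]]' 
python3 -m jog '[[[0,0,0],[0,0,0]],[[0,0,0],[0,0,0]],[[0,0,0],[0,0,0]],[[0,0,0],[0,0,0]],[[0,0,0],[0,0,0]],[[0,0,0],[0,0,0]],[[0,0,0],[0,0,0]],[[0,0,0],[0,0,0]]]' 0.05
```

```text
t: 3.9
tcp_pos: [491.6, -145.6, 68.5]
eef_rot: [[-0.968, 0.25, 0.001], [0.25, 0.968, -0.0], [-0.001, 0.0, -1.0]]
ft_force: [0.0, 0.3, 0.6]
grip_width: 85.6
finger_force: 0.0
t: 4.7
tcp_pos: [492.2, -146.4, 69.2]
eef_rot: [[-0.968, 0.25, 0.002], [0.25, 0.968, -0.001], [-0.002, -0.001, -1.0]]
ft_force: [-0.9, -1.0, 5.9]
grip_width: 62.7
finger_force: 67.4
```

Gripped. I'll lift 100 mm, then carry to above the well.

```bash
python3 -m jog '[[[0,0,0.005],[0,0,0]],[[0,0,0.01],[0,0,0]],[[0,0,0.015],[0,0,0]],[[0,0,0.02],[0,0,0]],[[0,0,0.02],[0,0,0]],[[0,0,0.015],[0,0,0]],[[0,0,0.01],[0,0,0]],[[0,0,0.005],[0,0,0]],[[0,0,0],[0,0,0]]]' 
python3 -m jog '[[[0.003,0.005,0],[0,0,0]],[[0.006,0.01,0],[0,0,1]],[[0.009,0.016,0],[0,0,1.5]],[[0.01,0.018,0],[0,0,1.5]],[[0.01,0.018,0],[0,0,1.5]],[[0.01,0.018,0],[0,0,1.5]],[[0.01,0.018,0],[0,0,1.5]],[[0.01,0.018,0],[0,0,1.5]],[[0.01,0.018,0],[0,0,1.5]],[[0.01,0.018,0],[0,0,1]],[[0.008,0.016,0],[0,0,1]],[[0.006,0.012,0],[0,0,0]],[[0.003,0.007,0],[0,0,0]],[[0.002,0.002,0],[0,0,0]],[[0,0,0],[0,0,0]],[[0,0,0],[0,0,0]],[[0,0,0],[0,0,0]]]'
python3 - <<'E'
from h import *
for n in('top','scene'):
    im,d=snap(n)
    a=im[140:300,150:350] if n=='top' else im[140:340,270:490]
    cv2.imwrite(f'/tmp/{n}.png',cv2.resize(a,(400,400))[...,::-1])
cv2.imwrite('pics/k.png',np.hstack([cv2.imread('/tmp/top.png'),cv2.imread('/tmp/scene.png')]))
s=arm.state();print(s['tcp_pos'],s['eef_rot'])
im,d=np.load('/tmp/top.npz')['im'],np.load('/tmp/top.npz')['d'];P=cloud('top',d)
h=cv2.cvtColor(im,cv2.COLOR_RGB2HSV);m=(h[...,0]>8)&(h[...,0]<25)&(h[...,1]>140)&(P[...,2]>190)&(P[...,2]<220)
k=P[m];print(len(k),k.mean(0))if len(k) else 0
E
```

```text
t: 5.6
tcp_pos: [491.4, -145.8, 168.3]
eef_rot: [[-0.968, 0.25, 0.0], [0.25, 0.968, -0.0], [-0.0, 0.0, -1.0]]
ft_force: [0.3, -0.2, -3.6]
grip_width: 62.4
finger_force: 66.5
t: 7.3
tcp_pos: [598.1, 47.5, 168.1]
eef_rot: [[-1.0, 0.018, -0.0], [0.018, 1.0, -0.0], [0.0, -0.0, -1.0]]
ft_force: [-0.5, 0.9, -4.8]
grip_width: 62.4
finger_force: 66.5
[598.14266708  47.60264064 168.16918691] [[-9.99835124e-01  1.81582256e-02  6.73977096e-05]
 [ 1.81582197e-02  9.99835122e-01 -8.72139334e-05]
 [-6.89702475e-05 -8.59757315e-05 -9.99999994e-01]]
82 [579.09305597  36.97546519 203.12039357]
```

View pics/k.png

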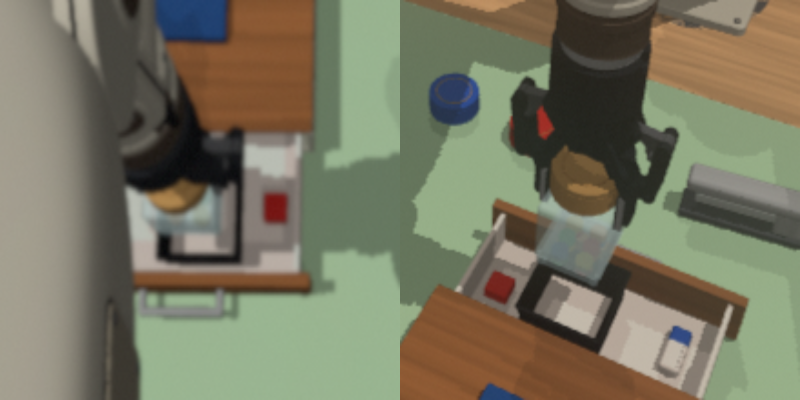

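The jar hangs upright in the fingers, directly over the black well, with its lower edge at about (190,225) in the top crop and (575,275) in the scene crop. I'll descend in stages, watching the force.

```bash
python3 -m jog '[[[0,0,-0.005],[0,0,0]],[[0,0,-0.01],[0,0,0]],[[0,0,-0.01],[0,0,0]],[[0,0,-0.01],[0,0,0]],[[0,0,-0.01],[0,0,0]],[[0,0,-0.005],[0,0,0]],[[0,0,-0.005],[0,0,0]],[[0,0,-0.005],[0,0,0]],[[0,0,0],[0,0,0]]]' 
python3 -m jog '[[[0,0,-0.003],[0,0,0]],[[0,0,-0.003],[0,0,0]],[[0,0,-0.003],[0,0,0]],[[0,0,0],[0,0,0]],[[0,0,0],[0,0,0]]]'
```

```text
t: 8.3
tcp_pos: [597.9, 48.2, 107.3]
eef_rot: [[-1.0, 0.017, -0.001], [0.017, 1.0, -0.0], [0.001, -0.0, -1.0]]
ft_force: [0.1, -0.8, -4.0]
grip_width: 62.4
finger_force: 66.6
t: 8.8
tcp_pos: [598.2, 48.2, 99.0]
eef_rot: [[-1.0, 0.017, -0.0], [0.017, 1.0, -0.0], [0.0, -0.0, -1.0]]
ft_force: [-0.4, 1.3, -3.9]
grip_width: 62.7
finger_force: 66.6
```

```bash
python3 -m jog '[[[0,0,-0.003],[0,0,0]],[[0,0,-0.003],[0,0,0]],[[0,0,-0.002],[0,0,0]],[[0,0,0],[0,0,0]]]' 
python3 -m jog '[[[0,0,-0.002],[0,0,0]],[[0,0,-0.002],[0,0,0]],[[0,0,-0.002],[0,0,0]],[[0,0,0],[0,0,0]],[[0,0,0],[0,0,0]]]'
```

```text
t: 9.2
tcp_pos: [597.9, 48.2, 90.5]
eef_rot: [[-1.0, 0.017, -0.001], [0.017, 1.0, -0.0], [0.001, -0.0, -1.0]]
ft_force: [0.4, 0.0, -3.7]
grip_width: 62.8
finger_force: 66.6
t: 9.7
tcp_pos: [598.2, 48.2, 84.9]
eef_rot: [[-1.0, 0.017, -0.0], [0.017, 1.0, -0.0], [0.0, -0.0, -1.0]]
ft_force: [-0.7, -0.2, -3.6]
grip_width: 62.4
finger_force: 66.5
```

```bash
python3 -m jog '[[[0,0,-0.001],[0,0,0]],[[0,0,-0.001],[0,0,0]],[[0,0,-0.001],[0,0,0]],[[0,0,0],[0,0,0]],[[0,0,0],[0,0,0]]]'
```

```text
t: 10.2
tcp_pos: [598.5, 48.3, 83.2]
eef_rot: [[-1.0, 0.017, 0.001], [0.017, 1.0, 0.0], [-0.001, 0.0, -1.0]]
ft_force: [-3.7, -0.8, 6.7]
grip_width: 63.2
finger_force: 67.6
```

```bash
python3 -m jog '[[[0,0,-0.001],[0,0,0]],[[0,0,0],[0,0,0]],[[0,0,0],[0,0,0]]]'
python3 -m jog '[[[0,0,0],[0,0,0]],[[0,0,0],[0,0,0]],[[0,0,0],[0,0,0]],[[0,0,0],[0,0,0]],[[0,0,0],[0,0,0]]]' 0.0854
python3 -m jog '[[[0,0,0.01],[0,0,0]],[[0,0,0.02],[0,0,0]],[[0,0,0.03],[0,0,0]],[[0,0,0.04],[0,0,0]],[[0,-0.04,0.03],[0,0,0]],[[0,-0.05,0],[0,0,0]],[[0,-0.05,0],[0,0,0]],[[0,-0.05,0],[0,0,0]],[[0,-0.04,0],[0,0,0]],[[0,0,0],[0,0,0]],[[0,0,0],[0,0,0]]]'
python3 - <<'E'
from h import *
for n in('top','scene'):
    im,d=snap(n);P=cloud(n,d)
    h=cv2.cvtColor(im,cv2.COLOR_RGB2HSV);m=(h[...,0]>8)&(h[...,0]<25)&(h[...,1]>100)&(np.abs(P[...,2]-119)<6)&(np.abs(P[...,1]-48)<45)&(np.abs(P[...,0]-598)<45)
    k=P[m];print(n,len(k),k.mean(0),np.percentile(k[:,2],[5,50,95]),(k.min(0)+k.max(0))/2)
    A=np.c_[k[:,:2]-k[:,:2].mean(0),np.ones(len(k))];print(np.linalg.lstsq(A,k[:,2],rcond=None)[0])
    a=im[150:270,180:320] if n=='top' else im[190:340,280:480]
    cv2.imwrite(f'/tmp/{n}.png',cv2.resize(a,(400,400))[...,::-1])
cv2.imwrite('pics/p.png',np.hstack([cv2.imread('/tmp/top.png'),cv2.imread('/tmp/scene.png')]))
E
```

```text
t: 10.5
tcp_pos: [599.2, 48.2, 83.2]
eef_rot: [[-1.0, 0.017, 0.003], [0.017, 1.0, -0.0], [-0.003, 0.0, -1.0]]
ft_force: [-3.8, -0.0, 8.9]
grip_width: 62.1
finger_force: 68.0
t: 11.0
tcp_pos: [598.3, 48.2, 80.8]
eef_rot: [[-1.0, 0.017, -0.0], [0.017, 1.0, -0.0], [0.0, -0.0, -1.0]]
ft_force: [0.1, 0.1, 0.4]
grip_width: 85.2
finger_force: 0.0
t: 12.1
tcp_pos: [598.1, -182.9, 211.4]
eef_rot: [[-1.0, 0.02, 0.0], [0.02, 1.0, 0.0], [-0.0, 0.0, -1.0]]
ft_force: [0.8, 0.8, -0.6]
grip_width: 85.6
finger_force: 0.0
top 767 [598.56327593  47.74373361 118.22687827] [115.77540653 118.21763084 120.60909248] [598.27494104  48.07618063 117.96410701]
[ 9.42558836e-03 -4.56728215e-03  1.18226878e+02]
scene 871 [604.10339704  50.54922467 118.77574523] [115.91441834 118.94853215 120.85951653] [601.46355431  49.96785167 118.12185549]
[-2.23402206e-02 -1.31062997e-03  1.18775745e+02]
```

View pics/p.png

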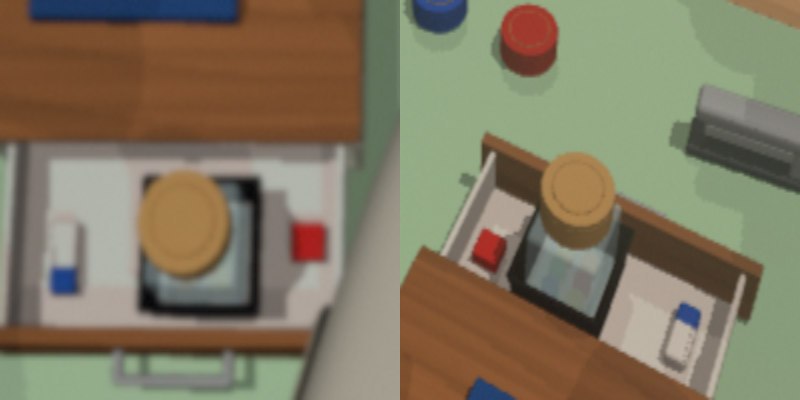

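The jar is seated: the lid top is level at z≈118.2 (about 119 expected), with the jar square inside the black walls (lid at (185,222) in the top crop). Next I'll grip the lid with TCP z≈110.5.

```bash
python3 -m jog '[[[0,0.02,0],[0,0,0]],[[0,0.04,0],[0,0,0]],[[0,0.05,0],[0,0,0]],[[0,0.05,0],[0,0,0]],[[0,0.04,0],[0,0,0]],[[0,0.02,0],[0,0,0]],[[0,0.01,0],[0,0,0]],[[0,0,0],[0,0,0]],[[0,0,-0.02],[0,0,0]],[[0,0,-0.02],[0,0,0]],[[0,0,-0.02],[0,0,0]],[[0,0,-0.015],[0,0,0]],[[0,0,-0.01],[0,0,0]],[[0,0,-0.008],[0,0,0]],[[0,0,-0.005],[0,0,0]],[[0,0,0],[0,0,0]],[[0,0,0],[0,0,0]]]'; python3 -c "
from workcell import arm;print(arm.state()['qpos'])"
```

```text
t: 13.9
tcp_pos: [598.7, 48.2, 113.6]
eef_rot: [[-1.0, 0.017, 0.001], [0.017, 1.0, 0.0], [-0.001, 0.0, -1.0]]
ft_force: [0.5, -0.1, -0.0]
grip_width: 85.3
finger_force: 0.0
[ 4.59977987e+00  3.00059272e+01  3.40772527e+00  6.33408620e+01
 -1.19912481e-03  5.59086775e+00]
```

```bash
python3 -m jog '[[[0,0,-0.003],[0,0,0]],[[0,0,0],[0,0,0]]]'; python3 -m jog '[[[0,0,0],[0,0,0]],[[0,0,0],[0,0,0]],[[0,0,0],[0,0,0]],[[0,0,0],[0,0,0]],[[0,0,0],[0,0,0]],[[0,0,0],[0,0,0]],[[0,0,0],[0,0,0]],[[0,0,0],[0,0,0]]]' 0.045
```

```text
t: 14.1
tcp_pos: [598.4, 48.3, 110.2]
eef_rot: [[-1.0, 0.017, 0.0], [0.017, 1.0, 0.0], [-0.0, 0.0, -1.0]]
ft_force: [0.4, -0.7, 0.2]
grip_width: 85.4
finger_force: 0.0
t: 14.9
tcp_pos: [598.9, 48.4, 110.9]
eef_rot: [[-1.0, 0.017, 0.002], [0.017, 1.0, 0.0], [-0.002, 0.0, -1.0]]
ft_force: [0.6, 0.7, 5.4]
grip_width: 60.4
finger_force: 65.3
```

```bash
python3 -m jog '[[[0,0,0],[0,0,2]],[[0,0,0],[0,0,4]],[[0,0,0],[0,0,4]],[[0,0,0],[0,0,5]],[[0,0,0],[0,0,5]],[[0,0,0],[0,0,5]],[[0,0,0],[0,0,5]],[[0,0,0],[0,0,5]],[[0,0,0],[0,0,3]],[[0,0,0],[0,0,2]],[[0,0,0],[0,0,0]]]'; python3 -c "
from workcell import arm;s=arm.state();print(s['qpos'],s['wrist_torque'])"
```

```text
t: 16.0
tcp_pos: [599.4, 48.1, 110.9]
eef_rot: [[-0.778, -0.629, 0.003], [-0.629, 0.778, -0.0], [-0.002, -0.002, -1.0]]
ft_force: [1.8, 0.7, 5.2]
grip_width: 60.8
finger_force: 65.3
[ 4.59249498e+00  3.01417626e+01  3.20570497e+00  6.29065085e+01
 -1.74583266e-02 -3.43739677e+01] [-0.06024583 -0.20855824 -0.23897162]
```

```bash
python3 -m jog '[[[0,0,0],[0,0,2]],[[0,0,0],[0,0,4]],[[0,0,0],[0,0,5]],[[0,0,0],[0,0,5]],[[0,0,0],[0,0,5]],[[0,0,0],[0,0,4]],[[0,0,0],[0,0,3]],[[0,0,0],[0,0,2]],[[0,0,0],[0,0,0]]]'; python3 - <<'E'
from h import *
s=arm.state();print(s['qpos'],s['wrist_torque'])
ims=[]
for n in('top','scene'):
    im,d=snap(n)
    a=im[150:270,180:320] if n=='top' else im[190:340,280:480]
    ims.append(cv2.resize(a,(400,400))[...,::-1])
cv2.imwrite('pics/q.png',np.hstack(ims))
E
```

```text
t: 16.9
tcp_pos: [599.5, 47.9, 110.9]
eef_rot: [[-0.359, -0.933, 0.003], [-0.933, 0.359, -0.0], [-0.001, -0.003, -1.0]]
ft_force: [2.2, -0.9, 4.8]
grip_width: 60.4
finger_force: 65.3
[ 4.58703870e+00  3.01453730e+01  3.20802006e+00  6.29034626e+01
 -3.81136229e-02 -6.43664261e+01] [-0.04730048 -0.23151033 -0.26831315]
```

View pics/q.png

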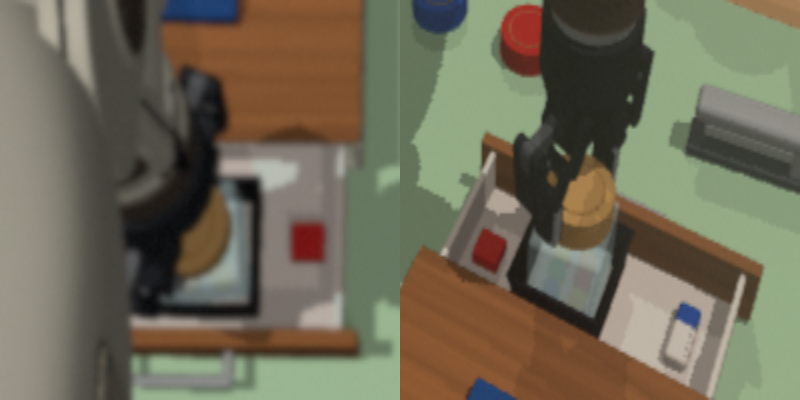

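The lid is held at about (585,195) in the scene crop, and the jar is still square in the well. The turn so far is 70°, so 14° more allows for jar twist and thread slack.

```bash
python3 -m jog '[[[0,0,0],[0,0,2]],[[0,0,0],[0,0,4]],[[0,0,0],[0,0,4]],[[0,0,0],[0,0,3]],[[0,0,0],[0,0,1]],[[0,0,0],[0,0,0]],[[0,0,0],[0,0,0]]]'; python3 -m jog '[[[0,0,0.001],[0,0,0]],[[0,0,0.001],[0,0,0]],[[0,0,0.001],[0,0,0]],[[0,0,0.001],[0,0,0]],[[0,0,0],[0,0,0]],[[0,0,0],[0,0,0]]]';python3 -c "
from workcell import arm;s=arm.state();print(s['wrist_torque'])"
```

```text
t: 17.7
tcp_pos: [599.5, 47.9, 110.9]
eef_rot: [[-0.123, -0.992, 0.003], [-0.992, 0.123, -0.001], [0.0, -0.003, -1.0]]
ft_force: [1.3, -1.5, 4.9]
grip_width: 60.9
finger_force: 65.2
t: 18.3
tcp_pos: [597.3, 48.3, 113.1]
eef_rot: [[-0.121, -0.993, -0.003], [-0.993, 0.121, -0.0], [0.0, 0.003, -1.0]]
ft_force: [0.4, 0.1, -5.5]
grip_width: 60.7
finger_force: 65.7
[-0.16200876 -0.1856917  -0.16696039]
```

The lid stopped after about 2.2 mm at 5.5 N, which is its lift play, so the thread isn't free yet. Lag from twist or slip is plausible. I'll lower it, turn 8° more and test again.

```bash
python3 -m jog '[[[0,0,-0.001],[0,0,0]],[[0,0,-0.001],[0,0,0]],[[0,0,-0.001],[0,0,0]],[[0,0,0],[0,0,2]],[[0,0,0],[0,0,3]],[[0,0,0],[0,0,3]],[[0,0,0],[0,0,0]],[[0,0,0],[0,0,0]]]';python3 -c "
from workcell import arm;s=arm.state();print(s['wrist_torque'])"; python3 -m jog '[[[0,0,0.001],[0,0,0]],[[0,0,0.001],[0,0,0]],[[0,0,0.001],[0,0,0]],[[0,0,0],[0,0,0]],[[0,0,0],[0,0,0]],[[0,0,0],[0,0,0]]]';python3 - <<'E'
from h import *
s=arm.state();print(s['wrist_torque'])
ims=[]
for n in('top','scene'):
    im,d=snap(n)
    a=im[150:270,180:320] if n=='top' else im[220:340,310:450]
    ims.append(cv2.resize(a,(400,400),interpolation=cv2.INTER_CUBIC)[...,::-1])
cv2.imwrite('pics/r.png',np.hstack(ims))
E
```

```text
t: 19.1
tcp_pos: [598.7, 48.1, 111.8]
eef_rot: [[0.017, -1.0, 0.001], [-1.0, -0.017, -0.0], [0.0, -0.001, -1.0]]
ft_force: [-1.2, -2.0, 2.5]
grip_width: 60.8
finger_force: 66.3
[-0.36698139  0.07909691 -0.28056877]
t: 19.7
tcp_pos: [598.2, 48.5, 114.1]
eef_rot: [[0.018, -1.0, -0.0], [-1.0, -0.018, 0.0], [-0.0, 0.0, -1.0]]
ft_force: [-0.5, -0.1, -0.9]
grip_width: 60.5
finger_force: 66.2
[ 0.00194413  0.00306615 -0.00935246]
```

View pics/r.png

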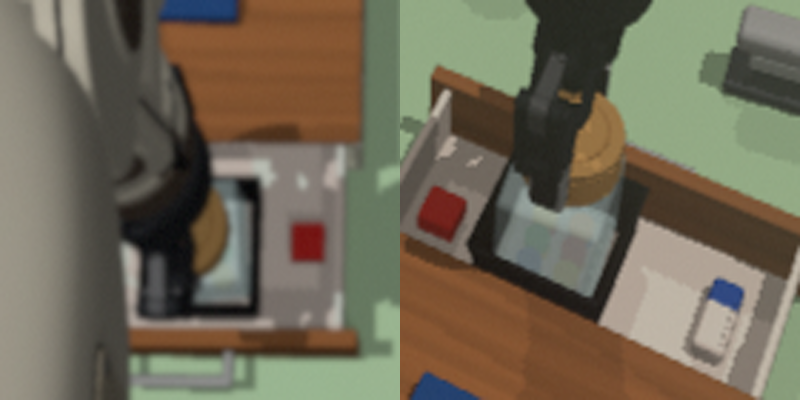

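The force is now just the lid's weight and the torque is zero, so the thread is free. The jar stays down in the well (scene crop around (560,240)). Lifting straight up 35 mm.

```bash
python3 -m jog '[[[0,0,0.002],[0,0,0]],[[0,0,0.002],[0,0,0]],[[0,0,0.002],[0,0,0]],[[0,0,0.003],[0,0,0]],[[0,0,0.003],[0,0,0]],[[0,0,0.003],[0,0,0]],[[0,0,0.004],[0,0,0]],[[0,0,0.004],[0,0,0]],[[0,0,0.004],[0,0,0]],[[0,0,0.004],[0,0,0]],[[0,0,0.002],[0,0,0]],[[0,0,0.002],[0,0,0]],[[0,0,0],[0,0,0]],[[0,0,0],[0,0,0]],[[0,0,0],[0,0,0]],[[0,0,0],[0,0,0]]]';python3 - <<'E'
from h import *
s=arm.state();print(s['wrist_torque'])
ims=[]
for n in('top','scene'):
    im,d=snap(n)
    a=im[150:270,180:320] if n=='top' else im[200:340,300:460]
    ims.append(cv2.resize(a,(400,400),interpolation=cv2.INTER_CUBIC)[...,::-1])
cv2.imwrite('pics/s.png',np.hstack(ims))
E
```

```text
t: 21.4
tcp_pos: [598.2, 48.3, 148.8]
eef_rot: [[0.018, -1.0, -0.0], [-1.0, -0.018, -0.0], [0.0, 0.0, -1.0]]
ft_force: [-0.1, -0.3, 0.0]
grip_width: 61.0
finger_force: 66.2
[0.02943003 0.04013587 0.00796218]
```

View pics/s.png

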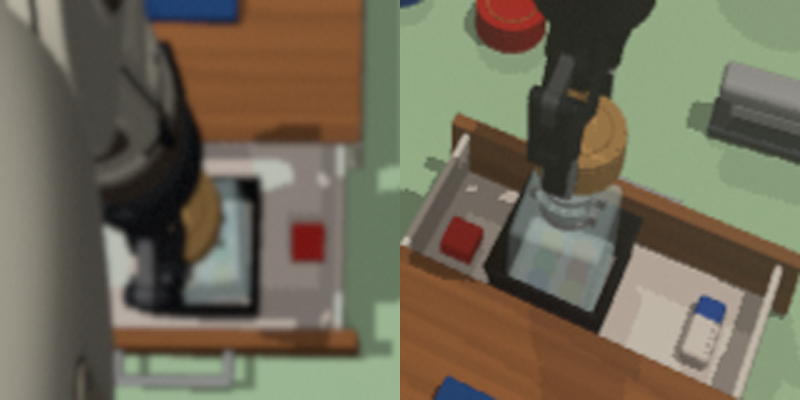

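The lid, at (600,145) in the scene crop, is clear of the threaded neck at (570,205), and the jar stands upright in the well.

```bash
python3 -c "
from workcell import arm;print(arm.job_done())"
```

```text
the job is handed in; nothing more can be done
None
```

The job is handed in, verdict not shown: the last picture has the lid held about 2 cm above the open mouth and the jar upright in the well, after a 92° turn (the first lift, at 84°, caught on the thread).

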